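# Reset a ratchet table easel to a lower notch

## Robot

A 6-joint arm with a two-finger parallel gripper is mounted at the origin on the work surface. World frame = base frame: x ahead of the robot, y to its left, z up, the work surface at z = 0. Lengths are in m, angles in degrees, forces in N, time in s.
With the tool pointing down it reaches from about 0.3 to 0.75 m from the base axis. Payload 8.5 kg.
Tool frame: the origin (TCP) lies on the mounting face of the last link; the fingertips stand 173 mm ahead of it and the grasp point (between the pads) lies 155 mm ahead of it (env.tips_ahead is the distance from the TCP to the fingertips, in m); z points along the fingers, x is the direction in which the jaws open and shut, and the axes are right-handed (so a half turn about z gives the same grasp; the last joint's range is limited). The gripper opens to 85 mm and grips with 20 to 120 N. Pads are 22 mm wide; open, the fingers measure 114 mm over their backs; the gripper's body (76 mm by 85 mm) begins 54 mm behind the grasp point. The pads swing forward as they close: fully open they stand 13 mm farther back than shut.
Start: joints at [55.331, 21.807, 74.336, -0, 83.858, -12.336], TCP at [0.209, 0.509, 0.405] pointing down, gripper open.
Joint ranges: [-178.18, 178.18], [-50.72, 133.34], [12.68, 142.11], [-81.47, 261.47], [9.98, 163.14], [-165.26, 165.26]. Speed limits (degrees/s): [136.94, 136.94, 180, 180, 180, 180].

## Interface

Orientations are given as a 3x3 rotation matrix whose columns are the frame's x, y, z axes.
In Python, from rig import env gives the robot as it stands. The module is installed in compiled form; this text tells all that it offers.
- The arm moves only by the tool step_arm, never from a script. Its argument "increments" is a list of rows, each an object of numbers: "x", "y", "z": the shift along the tool's x, y, z in cm; "wx", "wy", "wz": the turn, a rotation vector about the tool's x, y, z in rad; "gripper": the finger opening in cm, from 0 to 8.54. A call has 1 to 20 rows; each row shifts and turns the commanded pose from where the row before left it, along the tool's axes as they then stand; what a row does not reach is not made up. A row lasts 1/10 s, in which the tool goes at most 50 mm and 8.59 degrees, less where a joint would pass 70% of its speed; a pose out of reach is approached as far as the arm can. A call with a gripper value outside its range is refused whole. The fingers move at their own pace and stop on an object; "newtons" is the grip in N (left out, the last holds). Time passes only in rows, so rows that do not move let the fingers close. It gives the time, the measured TCP pose, the force and the opening at its end, in the units of the state.
- env.observe(): the state, without advancing time (a new reading comes with each control period).
- env.get_image(name): name is "side" or "top"; returns a dict with "color" (480x640x3 uint8, blue, green, red), "camera_matrix" (3x3 intrinsics, pixels), "rvec" (rotation vector, rad) and "tvec" (3), from world to camera coordinates, as OpenCV has them. Camera axes: x right, y down, z forward; pixel columns grow to the right and rows downward; lengths in m; the calibration is good to about 2 mm. A picture is of the moment at which its call begins. There is no depth.
- env.close_job(): hands the job in, once; it reports no verdict.
The state is a dict: "time_s": time; "q": joint angles; "qvel": joint speeds; "joint_efforts": joint torques, N m; "position": TCP position; "tool_rot": TCP orientation; "ft_force": force on the tool from outside, world axes, zero at the start; "wrist_torque": the same for the moment, N m; "grip_width": finger opening in m.
Only numpy, scipy, OpenCV 4.12 (cv2) and the standard library are available. Lean on these libraries where they do the work, as an engineer would, in place of code of your own. Each camera call takes 0.05 s, during which the arm holds its last target. There are 200 camera calls.

## Task

The drawing board of the small table easel stands too steep, and its ratchet lets it go up only. Lift it by the orange grip past the top notch until the pawl with the red ball tips over and lets go, lower it all the way down without letting it drop so that the pawl tips back, then raise it again to the first notch above the yellow slope pointer and leave it resting there on the pawl. Leave the pointer, the mug, the jar and the spool where they are.

Things in the scene. Friction and masses are not known exactly. Their poses are not given: they have to be found in the camera images.
- easel: Pine base of the table easel, fixed to the table: plate 270 x 350 x 14 mm. Origin on the table under the middle of the board's hinge line, which runs along the easel's own y, 90 mm up. x points level from the hinge to the board's free edge, z up. The ratchet is on its -y side (y -125 to -185 mm, x -80 to 130 mm, up to 180 mm high).
- board (a joint): Angle of the board above level, rad; grows as the free (+x) edge rises. Plywood board 185 x 245 x 10 mm hinged near its near edge; 0 fully down, 1.274 upper stop. Pawl on the teeth: it can be raised freely, and let go it sinks into the notch below. Starts in the fourth notch. With the pawl off it falls if let go; some 2 to 5 N at the grip hold it.
- hinge (a point): Middle of the board's hinge line. The ratchet has five notches; from the bottom the board rests in them at about 0.265, 0.44, 0.615, 0.79 and 0.96 rad (10 degrees apart). To enter a notch raise the board 0.04 to 0.1 rad past it, then let it sink back. Raising it past about 1.22 rad tips the pawl off; lowering it below about 0.06 rad tips the pawl back on.
- handle (a point): Middle of the orange grip: a round sleeve 18 mm across, 130 mm long, turning freely on the cross bar of a steel loop. It is parallel to the hinge (easel's y), 235 mm from the hinge line in the board's plane, 70 mm beyond the board's free edge; the loop's side rods are 160 mm apart. In the easel's frame: x = 0.235 cos(board), y = 0, z = 0.09 + 0.235 sin(board) m.
- pawl (a joint): Turn of the ratchet pawl, rad: 0 seated in a notch, up to 0.13 riding over a tooth, 0.74 tipped off (released, ball leaning to the easel's +x). A weighted tumbler: over about 0.37 it falls to 0.74, under that back onto the teeth. It works by itself at both ends of the board's travel; nothing need touch it.
- pawl_weight (a point): Centre of the pawl's red ball, 28 mm across, on the easel's -y side.
- mug_mid (a point): White mug, 80 mm across, 90 mm high, loose; point half-way up its axis. Leave alone.
- paint_jar_mid (a point): Green jar with a blue lid, 68 mm across, 105 mm high, loose; point 50 mm up its axis. Leave alone.
- spool_mid (a point): Dark green wire spool standing on end, 68 mm across, 60 mm high, loose; point half-way up its axis. Leave alone.
- pointer (a joint): Slope of the yellow pointer, rad above level, 0.10 to 0.58: the least slope wanted for the board. A stiff bar 12 mm high, 135 mm long, on the hinge line at the easel's +y side (y = 141 to 155 mm). Leave it as set.
- pointer_tip (a point): Tip of the yellow pointer, 135 mm from the hinge line, at y = 149 mm in the easel's frame.

How it is judged (in metres and radians):
On the way, in this order (a step that is already met when the one before it is completed fails the run):
1. the board is lifted past the top notch and the pawl has tipped off (value of joint board above 1.15 rad and value of joint pawl above 0.5 rad), for 0.1 s.
2. the board is lowered all the way down and the pawl has tipped back onto the teeth (value of joint board below 0.15 rad and value of joint pawl below 0.2 rad), for 0.2 s.
At the end, for the whole second after the job is handed in: the board rests still on the seated pawl (turned less than 0.1 rad) in the first notch above the pointer: its grip lies from 10 mm below to 50 mm above the pointer's line (notches are 41 mm apart there) (z of handle in the frame of pointer_tip between -0.01 and 0.05 m and value of joint board above 0.2 rad and value of joint pawl below 0.1 rad and velocity of joint board between -0.05 and 0.05 rad/s); the robot touches nothing.
It fails at once if the released board is let drop (sinks faster than 1.7 rad/s with the pawl off) (velocity of joint board below -1.7 rad/s and value of joint pawl above 0.4 rad).
It fails at once if the mug, the jar or the spool is moved by more than 20 mm or tipped (distance of any of mug_mid, paint_jar_mid, spool_mid from where it was at the start of the episode above 0.02 m or angle between any of mug_mid, paint_jar_mid, spool_mid's own z axis and vertical above 0.3 rad).
It fails at once if the pointer is moved by more than 8 mm at its tip (distance of pointer_tip from where it was at the start of the episode above 0.008 m).
It also fails if it takes over 42 s, if anything falls off the work surface, if the arm or the gripper's body presses on something with over 40 N, if the wrist force passes 120 N, or if a joint passes its speed limit or range.

## Working session

There is one attempt and no reset: what is moved stays moved. The work goes in short steps, Python scripts to look and compute and a tool call to move; the robot and the scene stay as the last step left them, time stands still between calls to the robot, and variables do not carry over. Pictures are saved under pics/ and viewed, about 8 in all and at most 12, crops included, and the job is handed in when it is done.

Besides the shell and the picture viewer there is one more tool, called after "Emit:" by a JSON object that holds its "name" and its "arguments", one argument or row to a line. step_arm: Moves the arm, as the interface text tells. Its arguments: {"type":"object","properties":{"increments":{"type":"array"},"newtons":{"type":"number"}},"required":["increments"]}

```bash
mkdir -p pics; python3 - <<'E'
from rig import env
import cv2,pickle
d={}
for n in("side","top"):
    i=env.get_image(n); cv2.imwrite(f"pics/{n}0.png",i["color"]); d[n]=i
    print(n,i["camera_matrix"],i["rvec"].ravel(),i["tvec"].ravel())
pickle.dump(d,open("cam0.pkl","wb"))
print(env.observe())
E
```

```text
side [[452.84181172   0.         317.83988025]
 [  0.         452.84181172 237.69840019]
 [  0.           0.           1.        ]] [ 2.11640542 -0.07436967  0.04354786] [-0.50129695  0.12703423  0.83870944]
top [[523.72489498   0.         315.14748222]
 [  0.         523.72489498 242.6132349 ]
 [  0.           0.           1.        ]] [ 2.00489017 -2.22582494  0.22140649] [0.07233039 0.48031353 1.13814504]
{'time_s': 0.1, 'q': array([ 5.53303765e+01,  2.18387084e+01,  7.43792366e+01, -2.40602400e-03,
        8.38573017e+01, -1.23339382e+01]), 'qvel': array([ 0.00176091, -0.11324457, -0.05645826,  0.05352813,  0.00850826,
       -0.01564465]), 'joint_efforts': array([ 4.02594465e-03, -4.49221158e+01, -2.31659299e+01, -1.71687843e-04,
        3.63860141e-03,  5.45876594e-05]), 'position': array([0.20898716, 0.50871119, 0.40416548]), 'tool_rot': array([[ 3.80027689e-01,  9.24974836e-01, -7.12724566e-04],
       [ 9.24974209e-01, -3.80028282e-01, -1.10386977e-03],
       [-1.29190725e-03, -2.39750763e-04, -9.99999137e-01]]), 'ft_force': array([ 0.06032712, -0.7669622 , -0.51643639]), 'wrist_torque': array([-0.00245358,  0.007347  , -0.00454971]), 'grip_width': 0.08519705696648601}
```

View pics/side0.png

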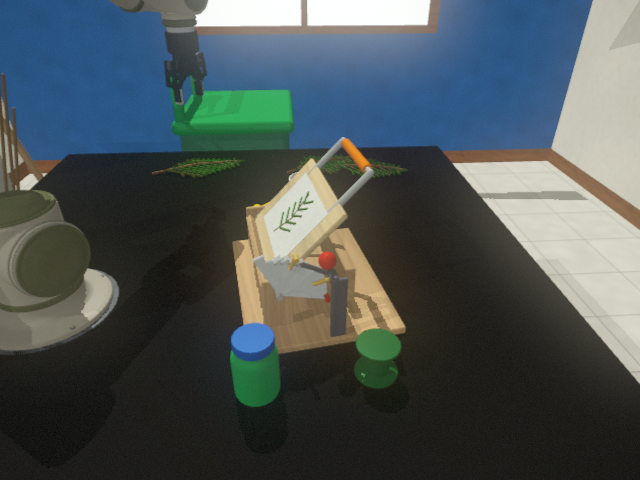

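View pics/top0.png

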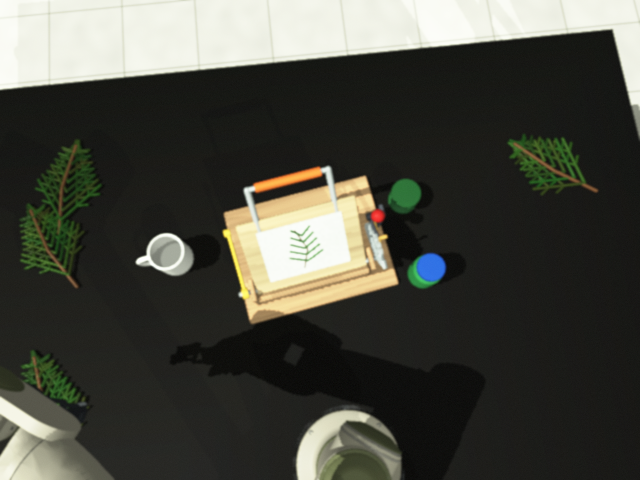

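```bash
python3 - <<'E'
import pickle,cv2
d=pickle.load(open("cam0.pkl","rb"))
t=d["top"]["color"][155:335,210:410]; s=d["side"]["color"][130:360,225:410]
cv2.imwrite("pics/top_c.png",cv2.resize(t,None,fx=3.3,fy=3.3,interpolation=cv2.INTER_CUBIC))
cv2.imwrite("pics/side_c.png",cv2.resize(s,None,fx=2.6,fy=2.6,interpolation=cv2.INTER_CUBIC))
E
```

```text
(no output)
```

View pics/top_c.png

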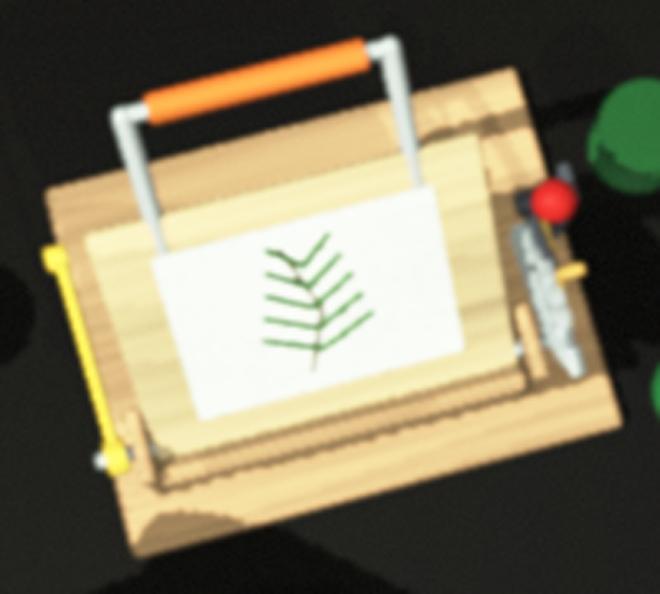

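View pics/side_c.png

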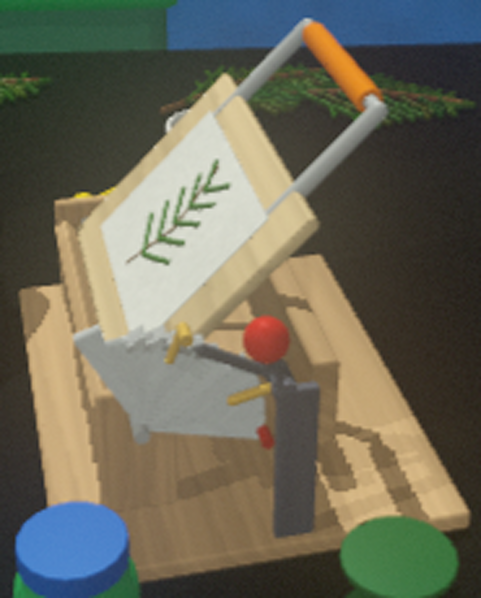

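```bash
cat > fit.py <<'E'
import pickle,cv2,numpy as np
from scipy.optimize import least_squares
d=pickle.load(open("cam0.pkl","rb"))
def proj(c,P): 
    i=d[c]; return cv2.projectPoints(np.array(P,float),i["rvec"],i["tvec"],i["camera_matrix"],None)[0][:,0]
T=lambda p:np.array(p)/3.3+[210,155]
S=lambda p:np.array(p)/2.6+[225,130]
def W(v,P):
    c,s=np.cos(v[2]),np.sin(v[2]); P=np.array(P,float)
    return np.c_[v[0]+c*P[:,0]-s*P[:,1],v[1]+s*P[:,0]+c*P[:,1],P[:,2]]
def model(v):
    x,y,a,b,p,px,py=v
    h=lambda y:[.235*np.cos(b),y,.09+.235*np.sin(b)]
    k=lambda r:[r*np.cos(p),.149,.09+r*np.sin(p)]
    pl=lambda i,j:[px+.135*i,py+.175*j,.014]
    return ([h(.065),h(-.065),k(0),k(.135),pl(1,1),pl(1,-1),pl(-1,-1),pl(-1,1)],[h(.065),h(-.065),pl(1,1),pl(1,-1)])
mt=T([[147,107],[369,55],[118,460],[55,255],[47,190],[517,68],[622,425],[135,557]])
ms=S([[314,28],[370,100],[320,255],[468,520]])
def res(v):
    A,B=model(v); return np.r_[(proj("top",W(v,A))-mt).ravel(),(proj("side",W(v,B))-ms).ravel()]
if __name__=="__main__":
    r=least_squares(res,[.45,.05,.2,.79,.3,.06,0],loss="soft_l1")
    print(r.x.round(4)); print(r.fun.reshape(-1,2).round(1))
    v=r.x; J=np.linalg.inv(r.jac.T@r.jac); print(np.sqrt(np.diag(J)).round(4))
    np.save("v.npy",v)
    A,_=model(v); print(W(v,A).round(3))
    # mug, jar, spool: table-level guess from top view
    i=d["top"];R=cv2.Rodrigues(i["rvec"])[0];K=i["camera_matrix"];C=-R.T@i["tvec"].ravel()
    for n,u,z in(("mug top",(171,253),.09),("jar lid",(431,267),.105),("spool",(405,195),.06)):
        w=R.T@np.linalg.inv(K)@[*u,1]; print(n,(C+w*(z-C[2])/w[2]).round(3))
    print("cam",C)
E
python3 fit.py
```

```text
[ 0.4083  0.0378  0.156   0.7904  0.4349  0.0721 -0.0161]
[[ 0.7 -0.1]
 [-0.5 -1.2]
 [-1.4 -2.4]
 [ 0.4  0.1]
 [ 0.2 -0.6]
 [ 0.1 -0.1]
 [ 0.8  0.1]
 [ 0.1 -0.2]
 [-1.2  1.5]
 [-0.9  0.1]
 [-0.6 -0.5]
 [-0.  -1.9]]
[0.0019 0.0015 0.0047 0.0107 0.1029 0.0021 0.0019]
[[ 0.562  0.128  0.257]
 [ 0.582 -0.001  0.257]
 [ 0.385  0.185  0.09 ]
 [ 0.506  0.204  0.147]
 [ 0.588  0.227  0.014]
 [ 0.643 -0.119  0.014]
 [ 0.376 -0.161  0.014]
 [ 0.321  0.185  0.014]]
mug top [0.487 0.337 0.09 ]
jar lid [ 0.395 -0.218  0.105]
spool [ 0.572 -0.194  0.06 ]
cam [0.24821302 0.04214366 1.21157794]
```

Emit:
{"name": "step_arm", "arguments": {
  "increments": [
    {"z":-1.4,"wz":0.1464},
    {"z":-1.4,"wz":0.1464},
    {"z":-1.4,"wz":0.1464},
    {"z":-1.4,"wz":0.1464},
    {"z":-1.4,"wz":0.1464},
    {"z":-1.4,"wz":0.1464},
    {"z":-1.4,"wz":0.1464},
    {"x":2.2,"y":3.8},
    {"x":2.2,"y":3.8},
    {"x":2.2,"y":3.8},
    {"x":2.2,"y":3.8},
    {"x":2.2,"y":3.8},
    {"x":2.2,"y":3.8},
    {"x":2.2,"y":3.8},
    {"x":2.2,"y":3.8},
    {"x":2.2,"y":3.8},
    {"x":2.2,"y":3.8},
    {"x":2.2,"y":3.8},
    {"x":2.2,"y":3.8},
    {"x":2.2,"y":3.8}
  ]
}}

```text
invalid input at $.increments[0]: expected keys x, y, z, wx, wy, wz, gripper
```

Emit:
{"name": "step_arm", "arguments": {
  "increments": [
    {"gripper":5.0},
    {}
  ],
  "newtons": 25
}}

```text
invalid input at $.increments[0]: expected keys x, y, z, wx, wy, wz, gripper
```

```bash
cat > where.py <<'E'
import numpy as np,sys,cv2
from rig import env
v=np.load("v.npy");o=env.observe();R=o["tool_rot"];p=o["position"]
g=p+.155*R[:,2];c,s=np.cos(v[2]),np.sin(v[2]);dx=g-[v[0],v[1],.09]
e=np.array([c*dx[0]+s*dx[1],-s*dx[0]+c*dx[1],dx[2]])
print("t",o["time_s"],"tcp",p.round(4),"F",o["ft_force"].round(1),"w",round(o["grip_width"],4))
print("grasp in easel, rel hinge (mm)",(1e3*e).round(1),"r",round(1e3*np.hypot(e[0],e[2]),1),"ang",round(np.arctan2(e[2],e[0]),4))
E2=np.array([[c,-s,0],[s,c,0],[0,0,1]]);print("R in easel",(E2.T@R).round(3).tolist())
if len(sys.argv)>1:
    for n in("side","top"): 
        i=env.get_image(n); cv2.imwrite(f"pics/{n}{sys.argv[1]}.png",i["color"])
E
python3 where.py 1; python3 -c "
import cv2,numpy as np
a=cv2.imread('pics/side1.png')[80:300,220:420];b=cv2.imread('pics/top1.png')[120:340,200:400]
cv2.imwrite('pics/c1.png',cv2.resize(np.hstack([a,b]),None,fx=2,fy=2,interpolation=2))"
```

```text
t 0.1 tcp [0.209  0.5087 0.4042] F [ 0.1 -0.8 -0.5] w 0.0852
grasp in easel, rel hinge (mm) [-123.9  496.   159.2] r 201.7 ang 2.2321
R in easel [[0.519, 0.855, -0.001], [0.855, -0.519, -0.001], [-0.001, -0.0, -1.0]]
```

View pics/c1.png

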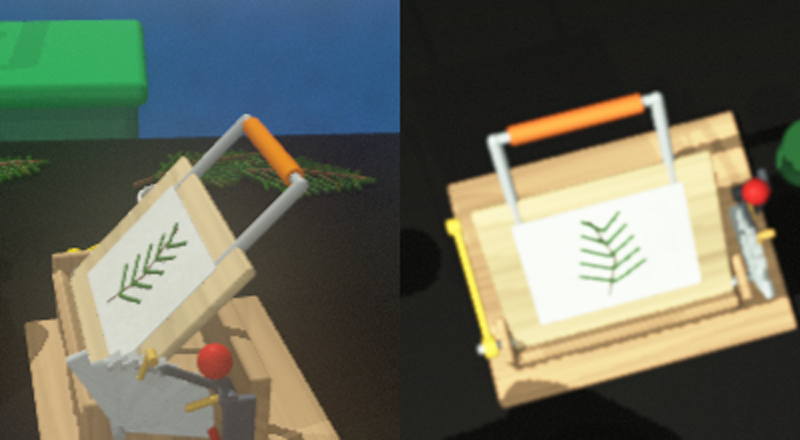

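All seven keys are required in each row, so both moves were refused and the scene is unchanged. I'll resend them in full.

Emit:
{"name": "step_arm", "arguments": {
  "increments": [
    {"x":0,"y":0,"z":-1.4,"wx":0,"wy":0,"wz":0.1464,"gripper":8.5},
    {"x":0,"y":0,"z":-1.4,"wx":0,"wy":0,"wz":0.1464,"gripper":8.5},
    {"x":0,"y":0,"z":-1.4,"wx":0,"wy":0,"wz":0.1464,"gripper":8.5},
    {"x":0,"y":0,"z":-1.4,"wx":0,"wy":0,"wz":0.1464,"gripper":8.5},
    {"x":0,"y":0,"z":-1.4,"wx":0,"wy":0,"wz":0.1464,"gripper":8.5},
    {"x":0,"y":0,"z":-1.4,"wx":0,"wy":0,"wz":0.1464,"gripper":8.5},
    {"x":0,"y":0,"z":-1.4,"wx":0,"wy":0,"wz":0.1464,"gripper":8.5},
    {"x":2.2,"y":3.8,"z":0,"wx":0,"wy":0,"wz":0,"gripper":5},
    {"x":2.2,"y":3.8,"z":0,"wx":0,"wy":0,"wz":0,"gripper":5},
    {"x":2.2,"y":3.8,"z":0,"wx":0,"wy":0,"wz":0,"gripper":5},
    {"x":2.2,"y":3.8,"z":0,"wx":0,"wy":0,"wz":0,"gripper":5},
    {"x":2.2,"y":3.8,"z":0,"wx":0,"wy":0,"wz":0,"gripper":5},
    {"x":2.2,"y":3.8,"z":0,"wx":0,"wy":0,"wz":0,"gripper":5},
    {"x":2.2,"y":3.8,"z":0,"wx":0,"wy":0,"wz":0,"gripper":5},
    {"x":2.2,"y":3.8,"z":0,"wx":0,"wy":0,"wz":0,"gripper":5},
    {"x":2.2,"y":3.8,"z":0,"wx":0,"wy":0,"wz":0,"gripper":5},
    {"x":2.2,"y":3.8,"z":0,"wx":0,"wy":0,"wz":0,"gripper":5},
    {"x":2.2,"y":3.8,"z":0,"wx":0,"wy":0,"wz":0,"gripper":5},
    {"x":2.2,"y":3.8,"z":0,"wx":0,"wy":0,"wz":0,"gripper":5},
    {"x":2.2,"y":3.8,"z":0,"wx":0,"wy":0,"wz":0,"gripper":5}
  ],
  "newtons": 25
}}

```text
time_s: 2.2
position: [0.5692, 0.0636, 0.5026]
tool_rot: [[0.988, 0.155, -0.0], [0.155, -0.988, 0.0], [-0.0, -0.0, -1.0]]
ft_force: [0.3, 0.4, 1.1]
grip_width: 0.0502
```

```bash
python3 where.py 2; python3 -c "
import cv2,numpy as np
a=cv2.imread('pics/side2.png')[60:280,220:420];b=cv2.imread('pics/top2.png')[120:340,200:400]
cv2.imwrite('pics/c2.png',cv2.resize(np.hstack([a,b]),None,fx=2,fy=2,interpolation=2))"
```

```text
t 2.2 tcp [0.5692 0.0636 0.5026] F [0.3 0.4 1.1] w 0.0502
grasp in easel, rel hinge (mm) [163.    0.5 257.6] r 304.8 ang 1.0067
R in easel [[1.0, 0.0, -0.0], [0.0, -1.0, 0.0], [-0.0, -0.0, -1.0]]
```

View pics/c2.png

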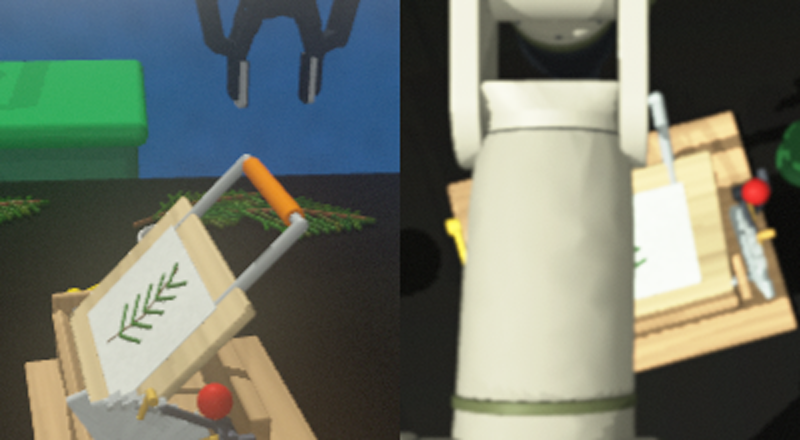

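Emit:
{"name": "step_arm", "arguments": {
  "increments": [
    {"x":0.2,"y":0,"z":2.0,"wx":0,"wy":0,"wz":0,"gripper":5},
    {"x":0,"y":0,"z":2.0,"wx":0,"wy":0,"wz":0,"gripper":5},
    {"x":0,"y":0,"z":2.0,"wx":0,"wy":0,"wz":0,"gripper":5},
    {"x":0,"y":0,"z":1.5,"wx":0,"wy":0,"wz":0,"gripper":5},
    {"x":0,"y":0,"z":1.0,"wx":0,"wy":0,"wz":0,"gripper":5},
    {"x":0,"y":0,"z":0.5,"wx":0,"wy":0,"wz":0,"gripper":5},
    {"x":0,"y":0,"z":0,"wx":0,"wy":0,"wz":0,"gripper":5}
  ],
  "newtons": 25
}}

```text
time_s: 3.0
position: [0.5703, 0.0657, 0.4125]
tool_rot: [[0.988, 0.156, -0.001], [0.156, -0.988, 0.0], [-0.001, -0.0, -1.0]]
ft_force: [-0.7, -0.6, -0.3]
grip_width: 0.0498
```

Emit:
{"name": "step_arm", "arguments": {
  "increments": [
    {"x":0,"y":0,"z":0,"wx":0,"wy":0,"wz":0,"gripper":1},
    {"x":0,"y":0,"z":0,"wx":0,"wy":0,"wz":0,"gripper":1},
    {"x":0,"y":0,"z":0,"wx":0,"wy":0,"wz":0,"gripper":1},
    {"x":0,"y":0,"z":0,"wx":0,"wy":0,"wz":0,"gripper":1},
    {"x":0,"y":0,"z":0,"wx":0,"wy":0,"wz":0,"gripper":1},
    {"x":0,"y":0,"z":0,"wx":0,"wy":0,"wz":0,"gripper":1}
  ],
  "newtons": 25
}}

```text
time_s: 3.6
position: [0.5705, 0.0656, 0.4133]
tool_rot: [[0.988, 0.156, 0.002], [0.156, -0.988, 0.0], [0.002, 0.0, -1.0]]
ft_force: [2.7, 0.7, 3.9]
grip_width: 0.0169
```

```bash
python3 where.py; python3 - <<'E'
import numpy as np
a=np.array([.79,.83,.87,.91,.95,.99,1.03,1.07,1.11,1.15,1.19,1.22,1.245])
P=23.5*np.c_[np.cos(a),np.sin(a)];print(np.c_[a[1:],np.diff(P,axis=0)*[1,-1]].round(2))
E
```

```text
t 3.6 tcp [0.5705 0.0656 0.4133] F [2.7 0.7 3.9] w 0.0169
grasp in easel, rel hinge (mm) [164.9   2.2 168.3] r 235.6 ang 0.7957
R in easel [[1.0, 0.0, 0.002], [0.0, -1.0, -0.0], [0.002, 0.0, -1.0]]
[[ 0.83 -0.68 -0.65]
 [ 0.87 -0.71 -0.62]
 [ 0.91 -0.73 -0.59]
 [ 0.95 -0.75 -0.56]
 [ 0.99 -0.78 -0.53]
 [ 1.03 -0.8  -0.5 ]
 [ 1.07 -0.82 -0.47]
 [ 1.11 -0.83 -0.43]
 [ 1.15 -0.85 -0.4 ]
 [ 1.19 -0.87 -0.37]
 [ 1.22 -0.66 -0.25]
 [ 1.25 -0.55 -0.19]]
```

Emit:
{"name": "step_arm", "arguments": {
  "increments": [
    {"x":-0.68,"y":0,"z":-0.65,"wx":0,"wy":0,"wz":0,"gripper":1},
    {"x":-0.71,"y":0,"z":-0.62,"wx":0,"wy":0,"wz":0,"gripper":1},
    {"x":-0.73,"y":0,"z":-0.59,"wx":0,"wy":0,"wz":0,"gripper":1},
    {"x":-0.75,"y":0,"z":-0.56,"wx":0,"wy":0,"wz":0,"gripper":1},
    {"x":-0.78,"y":0,"z":-0.53,"wx":0,"wy":0,"wz":0,"gripper":1},
    {"x":-0.8,"y":0,"z":-0.5,"wx":0,"wy":0,"wz":0,"gripper":1},
    {"x":-0.82,"y":0,"z":-0.47,"wx":0,"wy":0,"wz":0,"gripper":1}
  ],
  "newtons": 25
}}

```text
time_s: 4.3
position: [0.5182, 0.0573, 0.453]
tool_rot: [[0.988, 0.156, 0.004], [0.156, -0.988, -0.0], [0.004, 0.001, -1.0]]
ft_force: [5.0, 0.9, 5.0]
grip_width: 0.0174
```

```bash
python3 where.py
```

```text
t 4.3 tcp [0.5182 0.0573 0.453 ] F [5.  0.9 5. ] w 0.0174
grasp in easel, rel hinge (mm) [112.2   2.1 208. ] r 236.4 ang 1.0762
R in easel [[1.0, 0.0, 0.004], [0.0, -1.0, -0.001], [0.004, 0.001, -1.0]]
```

Emit:
{"name": "step_arm", "arguments": {
  "increments": [
    {"x":-0.83,"y":0,"z":-0.43,"wx":0,"wy":0,"wz":0,"gripper":1},
    {"x":-0.85,"y":0,"z":-0.4,"wx":0,"wy":0,"wz":0,"gripper":1},
    {"x":-0.87,"y":0,"z":-0.37,"wx":0,"wy":0,"wz":0,"gripper":1},
    {"x":-0.66,"y":0,"z":-0.25,"wx":0,"wy":0,"wz":0,"gripper":1},
    {"x":-0.55,"y":0,"z":-0.19,"wx":0,"wy":0,"wz":0,"gripper":1},
    {"x":0,"y":0,"z":0,"wx":0,"wy":0,"wz":0,"gripper":1},
    {"x":0,"y":0,"z":0,"wx":0,"wy":0,"wz":0,"gripper":1},
    {"x":0,"y":0,"z":0,"wx":0,"wy":0,"wz":0,"gripper":1}
  ],
  "newtons": 25
}}

```text
time_s: 5.1
position: [0.4812, 0.0514, 0.4697]
tool_rot: [[0.988, 0.155, 0.004], [0.155, -0.988, -0.001], [0.004, 0.001, -1.0]]
ft_force: [2.9, 0.1, 8.4]
grip_width: 0.0173
```

```bash
python3 where.py 3; python3 -c "
import cv2,numpy as np
a=cv2.imread('pics/side3.png')[60:350,220:420]
cv2.imwrite('pics/c3.png',cv2.resize(a,None,fx=2,fy=2,interpolation=2))"
```

```text
t 5.1 tcp [0.4812 0.0514 0.4697] F [2.9 0.1 8.4] w 0.0173
grasp in easel, rel hinge (mm) [ 74.8   1.9 224.7] r 236.8 ang 1.2496
R in easel [[1.0, 0.0, 0.004], [0.0, -1.0, -0.001], [0.004, 0.001, -1.0]]
```

View pics/c3.png

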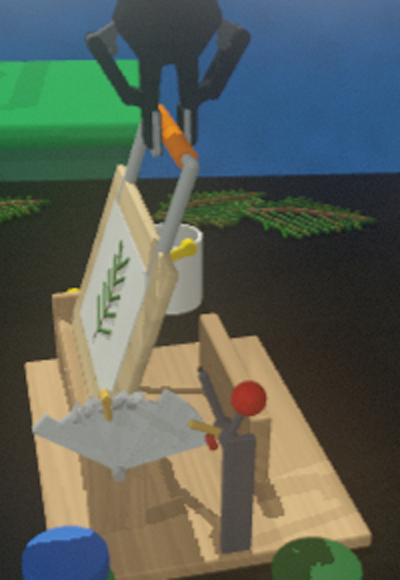

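```bash
python3 - <<'E'
import numpy as np,cv2
from fit import *
v=np.load("v.npy")
for p in(.2,.25,.3,.35,.4,.45,.5,.55):
    k=[[r*np.cos(p),.149,.09+r*np.sin(p)] for r in(.12,.135)]
    print(p,proj("side",W(v,k)).round(1).tolist(),proj("top",W(v,k)).round(1).tolist())
hsv=cv2.cvtColor(cv2.imread("pics/side3.png"),cv2.COLOR_BGR2HSV);m=cv2.inRange(hsv,(22,140,120),(35,255,255));m[:, :290]=0;m[250:]=0
ys,xs=np.nonzero(m);print(xs.min(),xs.max(),ys.min(),ys.max(),xs.mean(),ys.mean(),len(xs))
hsv=cv2.cvtColor(d["top"]["color"],cv2.COLOR_BGR2HSV);m=cv2.inRange(hsv,(24,140,120),(35,255,255));m[:,255:]=0
ys,xs=np.nonzero(m);print(sorted(zip(ys.tolist(),xs.tolist()))[:12])
a=np.array([1.245,1.2,1.15,1.1,1.05,1,.95,.9,.85,.8,.75,.7,.65,.6,.55,.5,.45,.4,.35,.3,.25,.2,.16,.12,.09,.06,.04,.025])
P=23.6*np.c_[np.cos(a),np.sin(a)];print(np.c_[a[1:],np.diff(P,axis=0)*[1,-1]].round(2).tolist())
E
```

```text
0.2 [[310.7, 194.6], [317.3, 192.7]] [[230.2, 237.9], [228.4, 231.1]]
0.25 [[310.1, 192.2], [316.6, 190.0]] [[229.9, 237.9], [228.0, 231.1]]
0.3 [[309.3, 189.9], [315.8, 187.4]] [[229.6, 238.1], [227.7, 231.2]]
0.35 [[308.4, 187.6], [314.8, 184.8]] [[229.3, 238.4], [227.4, 231.5]]
0.4 [[307.4, 185.3], [313.7, 182.2]] [[229.1, 238.8], [227.2, 232.0]]
0.45 [[306.2, 183.1], [312.4, 179.7]] [[229.0, 239.4], [227.0, 232.6]]
0.5 [[304.9, 180.9], [311.0, 177.2]] [[228.9, 240.1], [226.8, 233.4]]
0.55 [[303.5, 178.8], [309.4, 174.8]] [[228.8, 240.9], [226.7, 234.3]]
305 317 179 189 311.67469879518075 184.4578313253012 83
[(229, 224), (229, 225), (229, 226), (229, 227), (229, 228), (230, 223), (230, 224), (230, 225), (230, 226), (230, 227), (230, 228), (230, 229)]
[[1.2, 1.0, 0.36], [1.15, 1.09, 0.45], [1.1, 1.06, 0.51], [1.05, 1.04, 0.56], [1.0, 1.01, 0.61], [0.95, 0.98, 0.66], [0.9, 0.94, 0.71], [0.85, 0.91, 0.76], [0.8, 0.87, 0.8], [0.75, 0.83, 0.84], [0.7, 0.78, 0.88], [0.65, 0.74, 0.92], [0.6, 0.69, 0.96], [0.55, 0.64, 0.99], [0.5, 0.59, 1.02], [0.45, 0.54, 1.05], [0.4, 0.49, 1.07], [0.35, 0.43, 1.1], [0.3, 0.38, 1.12], [0.25, 0.32, 1.14], [0.2, 0.26, 1.15], [0.16, 0.17, 0.93], [0.12, 0.13, 0.93], [0.09, 0.07, 0.7], [0.06, 0.05, 0.71], [0.04, 0.02, 0.47], [0.02, 0.01, 0.35]]
```

Emit:
{"name": "step_arm", "arguments": {
  "increments": [
    {"x":1.0,"y":0,"z":0.36,"wx":0,"wy":0,"wz":0,"gripper":1},
    {"x":1.09,"y":0,"z":0.45,"wx":0,"wy":0,"wz":0,"gripper":1},
    {"x":1.06,"y":0,"z":0.51,"wx":0,"wy":0,"wz":0,"gripper":1},
    {"x":1.04,"y":0,"z":0.56,"wx":0,"wy":0,"wz":0,"gripper":1},
    {"x":1.01,"y":0,"z":0.61,"wx":0,"wy":0,"wz":0,"gripper":1},
    {"x":0.98,"y":0,"z":0.66,"wx":0,"wy":0,"wz":0,"gripper":1},
    {"x":0.94,"y":0,"z":0.71,"wx":0,"wy":0,"wz":0,"gripper":1},
    {"x":0.91,"y":0,"z":0.76,"wx":0,"wy":0,"wz":0,"gripper":1},
    {"x":0.87,"y":0,"z":0.8,"wx":0,"wy":0,"wz":0,"gripper":1},
    {"x":0.83,"y":0,"z":0.84,"wx":0,"wy":0,"wz":0,"gripper":1},
    {"x":0.78,"y":0,"z":0.88,"wx":0,"wy":0,"wz":0,"gripper":1}
  ],
  "newtons": 30
}}

```text
time_s: 6.3
position: [0.5856, 0.068, 0.3965]
tool_rot: [[0.988, 0.156, 0.001], [0.156, -0.988, 0.0], [0.001, 0.0, -1.0]]
ft_force: [4.1, 0.9, 2.1]
grip_width: 0.0168
```

```bash
python3 where.py
```

```text
t 6.3 tcp [0.5856 0.068  0.3965] F [4.1 0.9 2.1] w 0.0168
grasp in easel, rel hinge (mm) [180.    2.3 151.5] r 235.3 ang 0.6995
R in easel [[1.0, 0.0, 0.001], [0.0, -1.0, -0.0], [0.001, 0.0, -1.0]]
```

Emit:
{"name": "step_arm", "arguments": {
  "increments": [
    {"x":0.74,"y":0,"z":0.92,"wx":0,"wy":0,"wz":0,"gripper":1},
    {"x":0.69,"y":0,"z":0.96,"wx":0,"wy":0,"wz":0,"gripper":1},
    {"x":0.64,"y":0,"z":0.99,"wx":0,"wy":0,"wz":0,"gripper":1},
    {"x":0.59,"y":0,"z":1.02,"wx":0,"wy":0,"wz":0,"gripper":1},
    {"x":0.54,"y":0,"z":1.05,"wx":0,"wy":0,"wz":0,"gripper":1},
    {"x":0.49,"y":0,"z":1.07,"wx":0,"wy":0,"wz":0,"gripper":1},
    {"x":0.43,"y":0,"z":1.1,"wx":0,"wy":0,"wz":0,"gripper":1},
    {"x":0.38,"y":0,"z":1.12,"wx":0,"wy":0,"wz":0,"gripper":1},
    {"x":0.32,"y":0,"z":1.14,"wx":0,"wy":0,"wz":0,"gripper":1},
    {"x":0.26,"y":0,"z":1.15,"wx":0,"wy":0,"wz":0,"gripper":1},
    {"x":0.17,"y":0,"z":0.93,"wx":0,"wy":0,"wz":0,"gripper":1},
    {"x":0.13,"y":0,"z":0.93,"wx":0,"wy":0,"wz":0,"gripper":1}
  ],
  "newtons": 30
}}

```text
time_s: 7.5
position: [0.6377, 0.0763, 0.2718]
tool_rot: [[0.988, 0.156, -0.003], [0.156, -0.988, -0.0], [-0.003, -0.0, -1.0]]
ft_force: [-6.2, 2.1, -1.5]
grip_width: 0.0168
```

```bash
python3 where.py
```

```text
t 7.5 tcp [0.6377 0.0763 0.2718] F [-6.2  2.1 -1.5] w 0.0168
grasp in easel, rel hinge (mm) [232.1   2.5  26.8] r 233.7 ang 0.115
R in easel [[1.0, 0.0, -0.003], [0.0, -1.0, 0.0], [-0.003, -0.0, -1.0]]
```

Emit:
{"name": "step_arm", "arguments": {
  "increments": [
    {"x":0.05,"y":0,"z":0.7,"wx":0,"wy":0,"wz":0,"gripper":1},
    {"x":0.03,"y":0,"z":0.7,"wx":0,"wy":0,"wz":0,"gripper":1},
    {"x":0,"y":0,"z":0.5,"wx":0,"wy":0,"wz":0,"gripper":1},
    {"x":0,"y":0,"z":0.3,"wx":0,"wy":0,"wz":0,"gripper":1},
    {"x":0,"y":0,"z":0,"wx":0,"wy":0,"wz":0,"gripper":1},
    {"x":0,"y":0,"z":0,"wx":0,"wy":0,"wz":0,"gripper":1},
    {"x":0,"y":0,"z":0,"wx":0,"wy":0,"wz":0,"gripper":1},
    {"x":0,"y":0,"z":0,"wx":0,"wy":0,"wz":0,"gripper":1}
  ],
  "newtons": 30
}}

```text
time_s: 8.3
position: [0.6386, 0.0764, 0.2511]
tool_rot: [[0.988, 0.156, -0.001], [0.156, -0.988, 0.0], [-0.001, -0.0, -1.0]]
ft_force: [-6.6, 1.8, -3.6]
grip_width: 0.017
```

```bash
python3 where.py 4; python3 -c "
import cv2,numpy as np
a=cv2.imread('pics/side4.png')[130:330,220:420]
cv2.imwrite('pics/c4.png',cv2.resize(a,None,fx=3,fy=3,interpolation=2))"
```

```text
t 8.3 tcp [0.6386 0.0764 0.2511] F [-6.6  1.8 -3.6] w 0.017
grasp in easel, rel hinge (mm) [233.3   2.4   6.1] r 233.4 ang 0.0261
R in easel [[1.0, 0.0, -0.001], [0.0, -1.0, 0.0], [-0.001, -0.0, -1.0]]
```

View pics/c4.png

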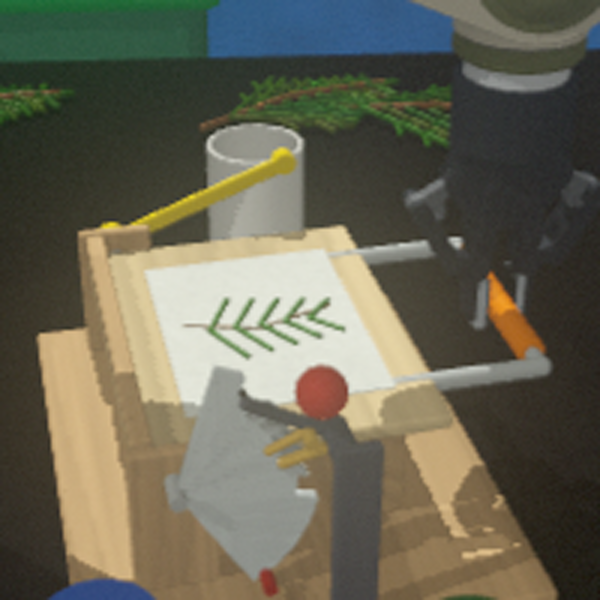

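Emit:
{"name": "step_arm", "arguments": {
  "increments": [
    {"x":0,"y":0,"z":-1.41,"wx":0,"wy":0,"wz":0,"gripper":1},
    {"x":-0.16,"y":0,"z":-1.4,"wx":0,"wy":0,"wz":0,"gripper":1},
    {"x":-0.25,"y":0,"z":-1.39,"wx":0,"wy":0,"wz":0,"gripper":1},
    {"x":-0.33,"y":0,"z":-1.37,"wx":0,"wy":0,"wz":0,"gripper":1},
    {"x":-0.41,"y":0,"z":-1.35,"wx":0,"wy":0,"wz":0,"gripper":1},
    {"x":-0.49,"y":0,"z":-1.32,"wx":0,"wy":0,"wz":0,"gripper":1},
    {"x":-0.57,"y":0,"z":-1.29,"wx":0,"wy":0,"wz":0,"gripper":1},
    {"x":-0.65,"y":0,"z":-1.25,"wx":0,"wy":0,"wz":0,"gripper":1},
    {"x":0,"y":0,"z":0,"wx":0,"wy":0,"wz":0,"gripper":1},
    {"x":0,"y":0,"z":0,"wx":0,"wy":0,"wz":0,"gripper":1}
  ],
  "newtons": 30
}}

```text
time_s: 9.4
position: [0.6102, 0.0719, 0.3599]
tool_rot: [[0.988, 0.156, 0.001], [0.156, -0.988, 0.0], [0.001, 0.0, -1.0]]
ft_force: [-4.5, 2.4, -3.5]
grip_width: 0.0167
```

```bash
python3 where.py
```

```text
t 9.4 tcp [0.6102 0.0719 0.3599] F [-4.5  2.4 -3.5] w 0.0167
grasp in easel, rel hinge (mm) [204.8   2.3 114.9] r 234.9 ang 0.5112
R in easel [[1.0, 0.0, 0.001], [0.0, -1.0, -0.0], [0.001, 0.0, -1.0]]
```

Emit:
{"name": "step_arm", "arguments": {
  "increments": [
    {"x":0.2,"y":0,"z":0.4,"wx":0,"wy":0,"wz":0,"gripper":1},
    {"x":0.2,"y":0,"z":0.4,"wx":0,"wy":0,"wz":0,"gripper":1},
    {"x":0.2,"y":0,"z":0.4,"wx":0,"wy":0,"wz":0,"gripper":1},
    {"x":0.08,"y":0,"z":0.16,"wx":0,"wy":0,"wz":0,"gripper":1},
    {"x":0.08,"y":0,"z":0.16,"wx":0,"wy":0,"wz":0,"gripper":1},
    {"x":0,"y":0,"z":0,"wx":0,"wy":0,"wz":0,"gripper":1},
    {"x":0,"y":0,"z":0,"wx":0,"wy":0,"wz":0,"gripper":1}
  ],
  "newtons": 30
}}

```text
time_s: 10.1
position: [0.618, 0.0731, 0.3443]
tool_rot: [[0.988, 0.156, -0.0], [0.156, -0.988, -0.0], [-0.0, 0.0, -1.0]]
ft_force: [-6.4, 1.7, 1.7]
grip_width: 0.0172
```

```bash
python3 where.py
```

```text
t 10.1 tcp [0.618  0.0731 0.3443] F [-6.4  1.7  1.7] w 0.0172
grasp in easel, rel hinge (mm) [212.6   2.3  99.3] r 234.6 ang 0.437
R in easel [[1.0, 0.0, -0.0], [0.0, -1.0, -0.0], [-0.0, 0.0, -1.0]]
```

Emit:
{"name": "step_arm", "arguments": {
  "increments": [
    {"x":0,"y":0,"z":0,"wx":0,"wy":0,"wz":0,"gripper":5},
    {"x":0,"y":0,"z":0,"wx":0,"wy":0,"wz":0,"gripper":5},
    {"x":0,"y":0,"z":0,"wx":0,"wy":0,"wz":0,"gripper":5},
    {"x":0,"y":0,"z":0,"wx":0,"wy":0,"wz":0,"gripper":5},
    {"x":0,"y":0,"z":-1,"wx":0,"wy":0,"wz":0,"gripper":5},
    {"x":0,"y":0,"z":-2,"wx":0,"wy":0,"wz":0,"gripper":5},
    {"x":0,"y":0,"z":-2,"wx":0,"wy":0,"wz":0,"gripper":5},
    {"x":0,"y":0,"z":-2,"wx":0,"wy":0,"wz":0,"gripper":5},
    {"x":0,"y":0,"z":-2,"wx":0,"wy":0,"wz":0,"gripper":5},
    {"x":0,"y":0,"z":-2,"wx":0,"wy":0,"wz":0,"gripper":5},
    {"x":0,"y":0,"z":-1,"wx":0,"wy":0,"wz":0,"gripper":5},
    {"x":0,"y":0,"z":0,"wx":0,"wy":0,"wz":0,"gripper":5},
    {"x":0,"y":0,"z":0,"wx":0,"wy":0,"wz":0,"gripper":5}
  ],
  "newtons": 30
}}

```text
time_s: 11.4
position: [0.6181, 0.0731, 0.463]
tool_rot: [[0.988, 0.156, -0.001], [0.156, -0.988, 0.0], [-0.001, -0.0, -1.0]]
ft_force: [-0.2, -0.4, 0.4]
grip_width: 0.0501
```

```bash
python3 where.py 5; python3 -c "
import cv2,numpy as np
a=cv2.imread('pics/side5.png')[100:300,220:420]
cv2.imwrite('pics/c5.png',cv2.resize(a,None,fx=3,fy=3,interpolation=2))
from fit import *
v=np.load('v.npy')
for b in (.265,.44,.615): print(b,(proj('side',W(v,[[.235*np.cos(b),y,.09+.235*np.sin(b)] for y in(.065,-.065)]))-[220,100])*3)"
```

```text
t 11.4 tcp [0.6181 0.0731 0.463 ] F [-0.2 -0.4  0.4] w 0.0501
grasp in easel, rel hinge (mm) [212.6   2.3 218. ] r 304.6 ang 0.7979
R in easel [[1.0, 0.0, -0.001], [0.0, -1.0, 0.0], [-0.001, -0.0, -1.0]]
0.265 [[456.60233339 270.76822475]
 [527.72023658 362.60608799]]
0.44 [[439.79952329 219.49471575]
 [510.66420784 306.9241295 ]]
0.615 [[412.17604931 170.8870561 ]
 [481.20385831 253.98638266]]
```

View pics/c5.png

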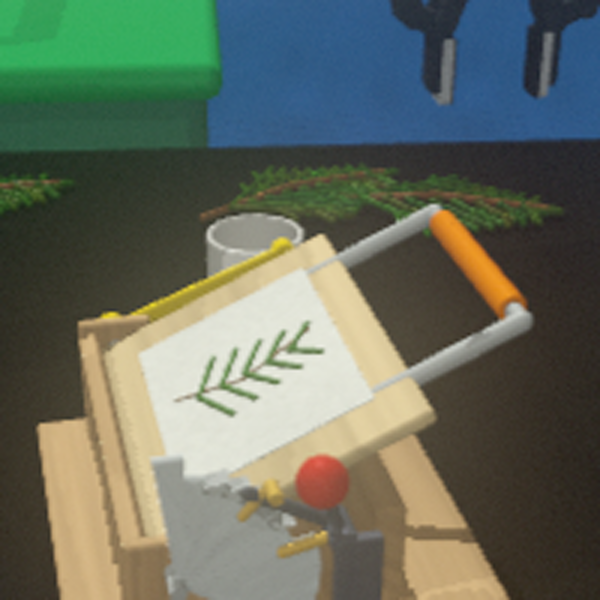

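```bash
python3 -c "
from rig import env
print(env.close_job())"
```

```text
the job is handed in; nothing more can be done
None
```

The board now rests on the pawl in the second notch (0.44 rad), the first one above the yellow pointer. I handed the job in with the gripper open and well clear above the grip. No verdict was reported.

- **Lift and release:** I raised the board to about 1.25 rad, and the side picture showed the pawl tipped off, ball leaning towards the easel's +x.
- **Lowering:** The gripper held the board all the way down to about 0.03 rad, at roughly 0.5 rad/s. The picture showed the pawl tipped back onto the teeth.
- **Resting in the notch:** I raised it to 0.51 rad and lowered it to 0.44. The vertical wrist force went from -3.5 N to +1.7 N, so the pawl had taken the weight. In the last picture the grip is within about 7 enlarged pixels of where the model puts it for 0.44 rad. The neighbouring notches would be about 50 pixels away.
- **Pointer slope:** The first top-view fit gave 0.43 ± 0.10 rad, too coarse to choose a notch. Two later side views gave 0.35 to 0.39 rad, which points to the 0.44 notch.
- **Other checks:** It finished at about 11.5 s of the 42 s allowed. All sampled wrist force components stayed under 10 N. I saw nothing in the pictures to suggest the mug or pointer moved, and the arm never went near the jar or spool. I did not measure any of them again at the end.

The first two move calls were refused because their rows lacked some keys; nothing moved.

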